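Uncover the board test press and hold its plunger at the gauge height

ROBOT

A 7-joint arm with a two-finger parallel gripper is mounted at the origin on the work surface; the furniture and walls round the work are solid. World frame = base frame: x ahead of the robot, y to its left, z up, the work surface at z = 0. Lengths are in m, angles in rad, forces in N, time in s.
With the tool pointing down it reaches from about 0.425 to 0.925 m from the base axis. Payload 6.8 kg.
Tool frame: the origin (TCP) lies at the very end of the fingers, on their centre line; the grasp point (between the pads) lies 19 mm behind it (r.tcp_to_grasp is the distance from the TCP to the grasp point, in m); z points along the fingers, y is the line along which they close (so a half turn about z gives the same grasp; the last joint's range is limited). The gripper opens to 85 mm and grips with 20 to 120 N. Pads are 22 mm wide; open, the fingers measure 114 mm over their backs; the gripper's body (76 mm by 85 mm) begins 54 mm behind the grasp point. The pads swing forward as they close: fully open they stand 13 mm farther back than shut.
Start: joints at [1.142, 0.477, 0.022, 1.555, -0.011, 1.109, -0.083], TCP at [0.213, -0.641, 0.202] pointing down, gripper open.
Joint ranges: [-2.96, 2.96], [-0.34, 2.1], [-1.41, 1.46], [0.24, 2.44], [-1.37, 4.51], [0.17, 1.92], [-2.96, 2.96]. Speed limits (rad/s): [2.39, 2.39, 3.14, 3.14, 3.14, 3.14, 3.14].

INTERFACE

Orientations are given as a rotation vector (axis times angle).
In Python, from bench import r gives the robot as it stands.
- The arm moves only by the tool step_arm, never from a script. Its argument "moves" is a list of rows, each a list of 7 numbers: the shift along the tool's x, y, z in mm, then the turn, a rotation vector about the tool's x, y, z in rad, then the finger opening in mm, from 0 to 85.4. A call has 1 to 8 rows; each row is the pose to reach, as a shift and turn from the pose commanded when the call began, along the tool's axes at that moment; what a row does not reach only later rows make up. A row lasts 1/10 s, in which the tool goes at most 50 mm and 8.59 degrees, less where a joint would pass 70% of its speed; a pose out of reach is approached as far as the arm can. A call with a gripper value outside its range is refused whole. The fingers move at their own pace and stop on an object; "grip_force" is the grip in N (left out, the last holds). Time passes only in rows, so rows that repeat a pose let the fingers close. It gives the time, the measured TCP pose, the force, the opening and the grip force at its end, in the units of the state.
- r.get_obs(): the state, without advancing time (a new reading comes with each control period).
- r.grab_frame(name): name is "side" or "top" or "wrist"; returns a dict with "image" (384x512x3 uint8, red, green, blue), "depth" (384x512 float32, m along the optical axis (not along the pixel's ray), 0 where there is no reading), "mtx" (3x3 intrinsics, pixels), "rvec" (rotation vector, rad) and "tvec" (3), from world to camera coordinates, as OpenCV has them. Camera axes: x right, y down, z forward; pixel columns grow to the right and rows downward; lengths in m; the calibration is good to about 2 mm. A picture is of the moment at which its call begins.
- r.hand_in(): hands the job in; it is judged then, once.
The state is a dict: "clock": time; "joints": joint angles; "qvel": joint speeds; "tau": joint torques, N m; "tcp_pos": TCP position; "orientation": TCP orientation; "contact_force": force on the tool from outside, world axes, zero at the start; "moment": the same for the moment, N m; "grip_width": finger opening in m; "gripper_force": force on a finger pad.
Only numpy, scipy, OpenCV 4.12 (cv2) and the standard library are available. Lean on these libraries where they do the work, as an engineer would, in place of code of your own. Each camera call takes 0.05 s, during which the arm holds its last target. There are 200 camera calls.

TASK

Test the display board that lies in the test press: slide the grey hood off the plunger, along the crosshead towards you all the way to its end stop, and leave it there. Then press the round plunger pad half way down with the fingers, 10 mm, so that its top is level with the top of the small steel gauge stud beside it; never push it close to the bottom of its travel. Keep it pressed there and finish while still holding it down, and leave the other things on the bench where they are.

Things in the scene. Friction and masses are not known exactly. Their poses are not given: they have to be found in the camera images.
- jig: Board test press, fixed. Two posts on a 110 x 190 mm base carry a crosshead, 50 mm wide, y -57 to +129 mm, top 100 mm above the bench; under it a display board in a nest. Origin: on the bench below the plunger's axis; z up; the hood slides off to +y, which points roughly at the robot. Gauge stud: steel pin, 9 mm across, on the crosshead at x = 0, y = -26 mm, its top 122 mm above the bench.
- hood (a joint): Slide of the hood along the jig's +y, in m: starts between 0 and 0.005 (covering the plunger), 0.090 at its end stop (plunger free). Held by about 4 N of friction; it stays where it is left.
- hood_grip (a point): Centre of the top of the hood's grip rib, 168 mm above the bench. The hood: a grey plastic cover, 58 mm in x, 48 mm in y, top face 140 mm above the bench, open at its -y end. On its middle stands the grip rib: 12 mm thick along y, 24 mm long along x, 28 mm tall. Axes as the jig's.
- plunger (a joint): Downward travel of the plunger, in m: 0 at rest (up), 0.020 bottomed, 0.010 is the test position. Spring return: 5 N to start it, plus 0.4 N per mm, so 9 N at 10 mm; it rises when let go.
- plunger_top (a point): Centre of the flat top of the plunger's pad, a black disc 22 mm across and 10 mm thick: 132 mm above the bench at rest, 122 mm at the test position. Hidden under the hood at the start. The fingers press on it from above.
- flux_bottle: Squeeze bottle with nozzle, 38 mm across, 99 mm tall, standing on the jig's -x side. Bystander. Origin at the centre of its underside.
- screw_dish: Round steel dish with screws, 66 mm across, 18 mm tall, on the jig's -x side. Bystander. Origin at the centre of its underside.
- tape_brown: Roll of tape lying flat, 72 mm across, 22 mm tall, on the jig's -x side. Bystander. Origin at the centre of its underside.
- board: The display board, 49 x 94 x 6 mm, lying in the nest on the press's base plate under the crosshead; it stays there. Origin at the centre of its underside.
Not all that is in view belongs to the job. Leave any white look-alike of the board alone.

How it is judged:
On the way, in this order (a step that is already met when the one before it is completed fails the run):
1. the hood is slid off the plunger to its end stop (within 10 mm) (value of joint hood above 0.08 m), for 0.2 s.
2. with the hood off, the fingers press the plunger to 10 mm (within 2.5 mm) for one second (value of joint hood above 0.08 m and value of joint plunger between 0.0075 and 0.0125 m and contact force between the fingers and plunger above 4 N), for 1 s.
At the end, for the whole second after the job is handed in: The hood is within 10 mm of its end stop, the plunger is held 10 mm down (within 2.5 mm) by the fingers, which push on its pad with more than 4 N, the board still lies in its nest, and the bottle (upright), dish and tape roll are within 20 mm of where they stood (all of step 2 and distance of each of flux_bottle, screw_dish, tape_brown from where it was at the start of the episode below 0.02 m and angle between flux_bottle's own z axis and vertical below 0.2 rad and horizontal distance between board and jig below 0.01 m); the arm keeps its last pose, push and grip.
It fails at once if the plunger is pushed close to the bottom of its travel (beyond 16 mm of 20) (value of joint plunger above 0.016 m).
It fails at once if the bottle, dish or tape roll is moved more than 20 mm (distance of any of flux_bottle, screw_dish, tape_brown from where it was at the start of the episode above 0.02 m).
It also fails if it takes over 42 s, if anything falls off the work surface, if the arm or the gripper's body presses on something with over 40 N, if the wrist force passes 120 N, or if a joint passes its speed limit or range.

## Working session

There is one attempt and no reset: what is moved stays moved. The work goes in short steps, Python scripts to look and compute and a tool call to move; the robot and the scene stay as the last step left them, time stands still between calls to the robot, and variables do not carry over. Pictures are saved under pics/ and viewed, at most 10 in all, crops included, and the job is handed in when it is done.

Besides the shell and the picture viewer there is one more tool, called after "Emit:" by a JSON object that holds its "api" and its "payload", one argument or row to a line. step_arm: Moves the arm, as the interface text tells. Its arguments: {"type":"object","properties":{"moves":{"type":"array","items":{"type":"array","items":{"type":"number"}}},"grip_force":{"type":"number"}},"required":["moves"]}

```bash
mkdir -p pics; cat > h.py <<'E'
import numpy as np, cv2
from bench import r
def grab(n,f):
    d=r.grab_frame(n); cv2.imwrite(f'pics/{f}.png',cv2.cvtColor(d['image'],cv2.COLOR_RGB2BGR)); return d
def cloud(d):
    h,w=d['depth'].shape; u,v=np.meshgrid(np.arange(w),np.arange(h)); z=d['depth']
    K=d['mtx']; p=np.stack([(u-K[0,2])/K[0,0]*z,(v-K[1,2])/K[1,1]*z,z],-1)
    R,_=cv2.Rodrigues(np.array(d['rvec'],float)); return (p-np.ravel(d['tvec']))@R
E
python3 - <<'E'
from h import *
for n in ('top','side'):
    d=grab(n,n+'0'); P=cloud(d); np.savez(f'{n}.npz',P=P,I=d['image'],z=d['depth'])
    c=-cv2.Rodrigues(np.array(d['rvec'],float))[0].T@np.ravel(d['tvec']); print(n,c)
o=r.get_obs(); print({k:np.round(v,3) for k,v in o.items()})
a=cv2.imread('pics/top0.png');b=cv2.imread('pics/side0.png')
cv2.imwrite('pics/both.png',cv2.resize(np.vstack([a,b]),(400,600)))
E
```

```text
top [0.36416405 0.07184004 0.95984071]
side [ 0.35458022 -0.65787842  0.68308196]
{'clock': np.float64(0.1), 'joints': array([ 1.142,  0.478,  0.022,  1.556, -0.012,  1.109, -0.083]), 'qvel': array([ 0.001, -0.002,  0.001, -0.004,  0.001, -0.   ,  0.   ]), 'tau': array([ 5.0000e-03, -5.9775e+01,  1.6140e+00, -2.8195e+01,  1.3000e-02,
        5.0000e-03,  0.0000e+00]), 'tcp_pos': array([ 0.213, -0.64 ,  0.201]), 'orientation': array([-3.10e+00, -5.01e-01,  1.00e-03]), 'contact_force': array([ 0.05 , -1.202,  0.419]), 'moment': array([-0.018, -0.057,  0.042]), 'gripper_force': np.float64(0.0), 'grip_width': np.float64(0.085)}
```

View pics/top0.png

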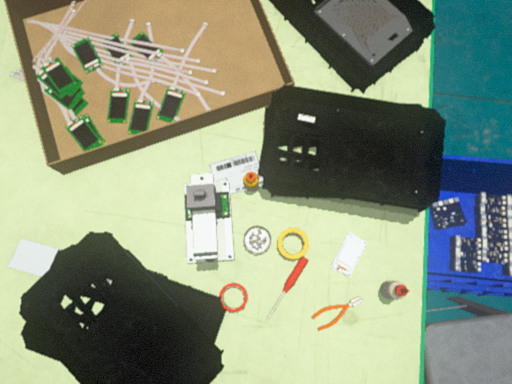

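View pics/side0.png

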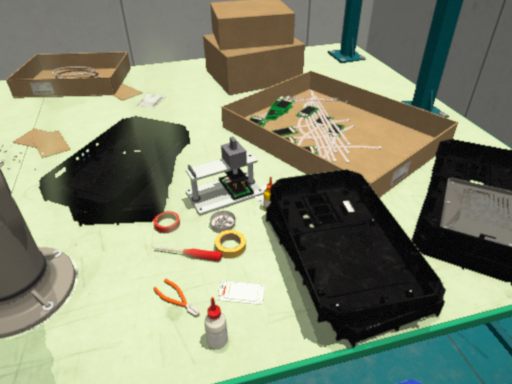

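The top view shows the hood at about (202,196) and the white crosshead running down to (207,260). The dish is at (257,240), a yellow roll at (293,243) and a bottle at (251,181). In the side view the hood is at (234,152).

```bash
python3 - <<'E'
from h import *
f=np.load('top.npz');P=f['P']
for u,v in [(202,190),(207,230),(207,255),(257,240),(293,230),(251,181),(202,205)]: print((u,v),P[v,u].round(3))
S=np.load('side.npz')['P']
for nm,Q,(u0,u1,v0,v1) in (('top',P,(175,245,165,275)),('side',S,(180,270,130,215))):
    q=Q[v0:v1,u0:u1].reshape(-1,3); q=q[np.isfinite(q).all(1)]
    for lab,a,b in (('rib',.158,.178),('hood',.132,.148),('cross',.094,.106)):
        m=q[(q[:,2]>a)&(q[:,2]<b)]
        if len(m)<5: print(nm,lab,len(m)); continue
        R=cv2.minAreaRect((m[:,:2]*1000).astype(np.float32)); print(nm,lab,len(m),m.mean(0).round(4),np.round(R[0],1),np.round(R[1],1),round(R[2],1))
E
```

```text
(202, 190) [0.533 0.201 0.168]
(207, 230) [0.462 0.189 0.098]
(207, 255) [0.41  0.181 0.099]
(257, 240) [0.463 0.081 0.013]
(293, 230) [0.495 0.001 0.024]
(251, 181) [0.589 0.111 0.064]
(202, 205) [0.507 0.201 0.141]
top rib 79 [0.527  0.2074 0.1662] [527.7 207.8] [12.5 22.5] 14.4
top hood 564 [0.5266 0.207  0.1393] [527.8 208.1] [48.8 58.4] 11.6
top cross 1337 [0.4781 0.1971 0.0995] [494.5 199.7] [186.6  54. ] 10.1
side rib 34 [0.5269 0.2036 0.1638] [526.7 205.4] [11.2 23.5] 11.9
side hood 234 [0.5265 0.199  0.1381] [527.8 208.5] [49.5 64.4] 12.0
side cross 679 [0.4792 0.2003 0.0983] [503.3 264.5] [297.5 202.8] 87.3
```

```bash
cat >> h.py <<'E'
from scipy.spatial.transform import Rotation as Ro
A=np.radians(11.0)
def rel(p,ang=11.0):
    o=r.get_obs(); R=Ro.from_rotvec(o['orientation'])
    a=np.radians(ang); y=np.array([np.cos(a),np.sin(a),0]); z=np.array([0,0,-1.]); T=Ro.from_matrix(np.c_[np.cross(y,z),y,z])
    print('shift',(R.inv().apply(np.array(p)-o['tcp_pos'])*1000).round(1),'turn',(R.inv()*T).as_rotvec().round(3),'tcp',o['tcp_pos'].round(4),'t',o['clock'].round(2),'F',np.round(o['contact_force'],1),'w',o['grip_width'].round(4))
E
python3 -c "
from h import *
rel([.48,-.25,.26]); rel([.527,.207,.26])"
```

```text
Traceback (most recent call last):
  File "h.py", line 14, in rel
    print('shift',(R.inv().apply(np.array(p)-o['tcp_pos'])*1000).round(1),'turn',(R.inv()*T).as_rotvec().round(3),'tcp',o['tcp_pos'].round(4),'t',o['clock'].round(2),'F',np.round(o['contact_force'],1),'w',o['grip_width'].round(4))
                                                                                                                                                  ^^^^^^^^^^^^^^^^
AttributeError: 'float' object has no attribute 'round'
```

```bash
sed -i "s/o\['clock'\].round(2)/round(float(o['clock']),2)/;s/o\['grip_width'\].round(4)/round(float(o['grip_width']),4)/" h.py
python3 -c "
from h import *
rel([.48,-.25,.26]); rel([.527,.207,.26])"
```

```text
shift [ 376.7 -285.9  -59. ] turn [-1.000e-03 -1.000e-03 -1.442e+00] tcp [ 0.2126 -0.64    0.2006] t 0.1 F [ 0.  -1.2  0.4] w 0.0853
shift [ 565.4 -704.8  -58.3] turn [-1.000e-03 -1.000e-03 -1.442e+00] tcp [ 0.2126 -0.64    0.2006] t 0.1 F [ 0.  -1.2  0.4] w 0.0853
```

Emit:
{"api": "step_arm", "payload": {
  "moves": [
    [377, -286, -59, 0, 0, -1.442, 50],
    [377, -286, -59, 0, 0, -1.442, 50],
    [377, -286, -59, 0, 0, -1.442, 50],
    [377, -286, -59, 0, 0, -1.442, 50],
    [377, -286, -59, 0, 0, -1.442, 50],
    [377, -286, -59, 0, 0, -1.442, 50],
    [377, -286, -59, 0, 0, -1.442, 50],
    [565, -705, -59, 0, 0, -1.442, 50]
  ],
  "grip_force": 40
}}

```text
clock: 0.9
tcp_pos: [0.422, -0.3035, 0.2468]
orientation: [2.267, 2.172, 0.002]
contact_force: [1.8, 0.5, 0.2]
grip_width: 0.0501
gripper_force: 0.0
```

```bash
python3 -c "
from h import *
rel([.527,.207,.26])"
```

```text
shift [514.5  83.1 -13.3] turn [ 0.002  0.001 -0.235] tcp [ 0.422  -0.3035  0.2468] t 0.9 F [1.8 0.5 0.2] w 0.0501
```

Emit:
{"api": "step_arm", "payload": {
  "moves": [
    [514, 83, -13, 0, 0, -0.235, 50],
    [514, 83, -13, 0, 0, -0.235, 50],
    [514, 83, -13, 0, 0, -0.235, 50],
    [514, 83, -13, 0, 0, -0.235, 50],
    [514, 83, -13, 0, 0, -0.235, 50],
    [514, 83, -13, 0, 0, -0.235, 50],
    [514, 83, -13, 0, 0, -0.235, 50],
    [514, 83, -13, 0, 0, -0.235, 50]
  ]
}}

```text
clock: 1.7
tcp_pos: [0.5027, 0.0876, 0.2561]
orientation: [2.007, 2.416, -0.001]
contact_force: [0.7, 0.2, -0.3]
grip_width: 0.05
gripper_force: 0.0
```

```bash
python3 -c "
from h import *
rel([.527,.207,.26])"
```

```text
shift [113.   45.8  -4. ] turn [-0.     0.    -0.007] tcp [0.5027 0.0876 0.2561] t 1.7 F [ 0.7  0.2 -0.3] w 0.05
```

Emit:
{"api": "step_arm", "payload": {
  "moves": [
    [113, 46, -4, 0, 0, -0.007, 50],
    [113, 46, -4, 0, 0, -0.007, 50],
    [113, 46, -4, 0, 0, -0.007, 50],
    [113, 46, -4, 0, 0, -0.007, 50],
    [113, 46, -4, 0, 0, -0.007, 50],
    [113, 46, -4, 0, 0, -0.007, 50]
  ]
}}

```text
clock: 2.3
tcp_pos: [0.5274, 0.2036, 0.2597]
orientation: [2.0, 2.422, -0.002]
contact_force: [0.3, -0.1, -1.0]
grip_width: 0.0496
gripper_force: 0.0
```

```bash
python3 -c "
from h import *
d=grab('wrist','w1');P=cloud(d)
q=P[np.isfinite(P).all(2)]
for lab,a,b in (('rib',.16,.176),('hood',.134,.146),('cross',.094,.106)):
    m=q[(q[:,2]>a)&(q[:,2]<b)&(np.hypot(q[:,0]-.527,q[:,1]-.207)<(.03 if lab=='rib' else .05 if lab=='hood' else .15))]
    if len(m)<5: print(lab,len(m)); continue
    R=cv2.minAreaRect((m[:,:2]*1000).astype(np.float32)); print(lab,len(m),m.mean(0).round(4),np.round(R[0],1),np.round(R[1],1),round(R[2],1))
rel([.527,.207,.26])"
```

```text
rib 425 [0.5272 0.2091 0.1668] [527.1 208.2] [12.4 23.5] 11.1
hood 2933 [0.5271 0.2102 0.1396] [527.5 208. ] [48.  57.9] 11.4
cross 6310 [0.4878 0.1965 0.0997] [505.1 143.7] [186.7 175.5] 11.0
shift [ 3.5  0.2 -0.1] turn [-0.001  0.001 -0.002] tcp [0.5275 0.2035 0.2599] t 2.35 F [ 0.1  0.1 -1. ] w 0.0502
```

View pics/w1.png

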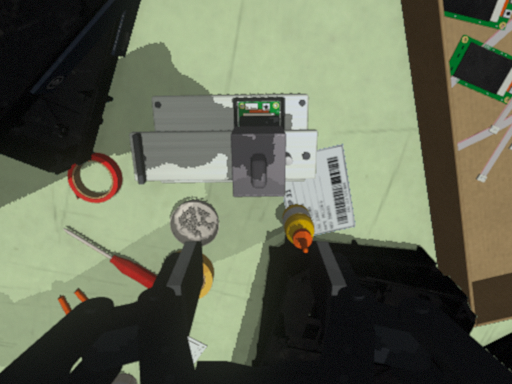

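The wrist view shows the rib at (258,168) on the hood, the crosshead with its end stop at (140,157), and the stud at (291,156). The measured rib centre is (0.527, 0.208) at an angle of about 11.2°. Next I'll go down over the rib and grip it.

Emit:
{"api": "step_arm", "payload": {
  "moves": [
    [5, 0, 40, 0, 0, 0, 50],
    [5, 0, 70, 0, 0, 0, 50],
    [5, 0, 95, 0, 0, 0, 50],
    [5, 0, 112, 0, 0, 0, 50],
    [5, 0, 112, 0, 0, 0, 50],
    [5, 0, 112, 0, 0, 0, 50]
  ]
}}

```text
clock: 2.95
tcp_pos: [0.5267, 0.2094, 0.1487]
orientation: [2.0, 2.422, -0.0]
contact_force: [0.3, 0.7, 0.7]
grip_width: 0.0502
gripper_force: 0.0
```

Emit:
{"api": "step_arm", "payload": {
  "moves": [
    [0, 0, 0, 0, 0, 0, 6],
    [0, 0, 0, 0, 0, 0, 6],
    [0, 0, 0, 0, 0, 0, 6],
    [0, 0, 0, 0, 0, 0, 6],
    [0, 0, 0, 0, 0, 0, 6]
  ]
}}

```text
clock: 3.45
tcp_pos: [0.5265, 0.2104, 0.1484]
orientation: [1.998, 2.424, 0.0]
contact_force: [0.1, -0.3, -0.1]
grip_width: 0.0059
gripper_force: 0.0
```

```bash
python3 -c "
from h import *
o=r.get_obs();p=o['tcp_pos']
rel(p-.087*np.array([np.cos(np.radians(11.2)),np.sin(np.radians(11.2)),0]))"
```

```text
shift [ -0.3 -87.   -0. ] turn [0. 0. 0.] tcp [0.5265 0.2104 0.1484] t 3.45 F [ 0.1 -0.3 -0.1] w 0.0059
```

```bash
python3 -c "
from h import *
grab('wrist','w2');grab('side','s2')
a=cv2.imread('pics/w2.png');b=cv2.imread('pics/s2.png')[80:240,130:330]
b=cv2.resize(b,(480,384));cv2.imwrite('pics/c2.png',cv2.resize(np.hstack([a,b]),(800,310)))"
```

```text
(no output)
```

View pics/c2.png

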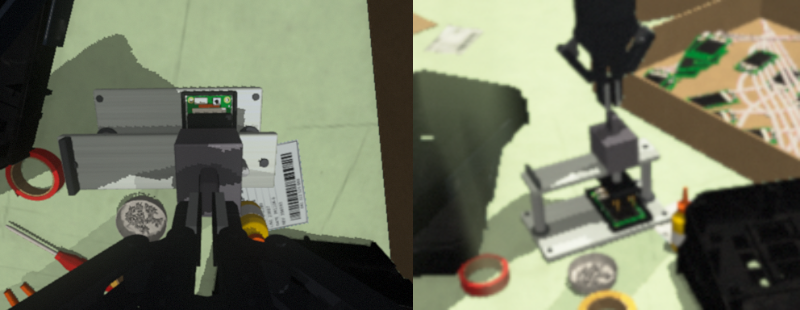

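The wrist view shows the fingers around (205,215), in front of the rib, with a gap between them. I'll check with depth where the fingertips and the rib are.

```bash
python3 -c "
from h import *
o=r.get_obs()
print(o['joints'].round(3),o['grip_width'],r.tcp_to_grasp)
R=Ro.from_rotvec(o['orientation'])
d=r.grab_frame('wrist');P=cloud(d)
T=(P-o['tcp_pos'])@R.as_matrix()*1000   # tool coords mm
for u in (225,240,250,262,275,290,305):
  print(u,[(v,*T[v,u].round(0).astype(int).tolist()) for v in range(200,300,10)])
"
```

```text
[ 0.046  0.443 -0.687  1.835  0.334  0.981 -0.59 ] 0.006295868392366847 0.0187
225 [(200, 13, -19, 10), (210, 7, -19, 8), (220, 1, -19, 9), (230, -5, -19, 8), (240, -12, -20, 9), (250, 7, -15, -38), (260, 7, -14, -46), (270, 6, -14, -53), (280, 12, -12, -68), (290, 13, -12, -76)]
240 [(200, 13, -10, 8), (210, 7, -10, 8), (220, 1, -11, 9), (230, -5, -11, 8), (240, 10, -8, -35), (250, 11, -8, -45), (260, 10, -8, -52), (270, 11, -7, -60), (280, 11, -7, -67), (290, 12, -7, -75)]
250 [(200, 14, -5, 8), (210, 9, -5, 5), (220, 9, -4, -9), (230, 8, -4, -19), (240, 8, -4, -30), (250, 4, -4, -32), (260, 0, -4, -35), (270, -5, -4, -36), (280, -9, -4, -36), (290, -145, -8, 149)]
262 [(200, 13, 2, 9), (210, 10, 2, 3), (220, 9, 2, -10), (230, 7, 2, -18), (240, 2, 2, -19), (250, -3, 2, -20), (260, -9, 2, -19), (270, -119, 5, 149), (280, -131, 5, 148), (290, -144, 5, 149)]
275 [(200, 13, 10, 9), (210, 7, 10, 9), (220, 1, 10, 8), (230, -6, 10, 9), (240, 10, 7, -35), (250, 10, 7, -44), (260, 10, 6, -52), (270, 10, 6, -60), (280, 11, 6, -67), (290, 11, 5, -73)]
290 [(200, 14, 18, 7), (210, 7, 18, 8), (220, 1, 18, 8), (230, -6, 19, 9), (240, -12, 19, 8), (250, 6, 14, -36), (260, 6, 13, -45), (270, 7, 12, -55), (280, 6, 12, -60), (290, 12, 10, -75)]
305 [(200, -1, 33, 48), (210, 0, 30, 27), (220, -16, 33, 48), (230, -25, 34, 49), (240, -82, 50, 147), (250, -91, 50, 142), (260, -91, 47, 122), (270, -93, 45, 107), (280, -96, 43, 94), (290, 11, 15, -73)]
```

```bash
python3 -c "
from h import *
a=cv2.imread('pics/w2.png')[150:330,190:330];b=cv2.imread('pics/s2.png')[100:180,200:270]
a=cv2.resize(a,(400,514),interpolation=2);b=cv2.resize(b,(400,457),interpolation=2);b=np.vstack([b,np.zeros((57,400,3),np.uint8)])
cv2.imwrite('pics/c3.png',np.hstack([a,b]))"
```

```text
(no output)
```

View pics/c3.png

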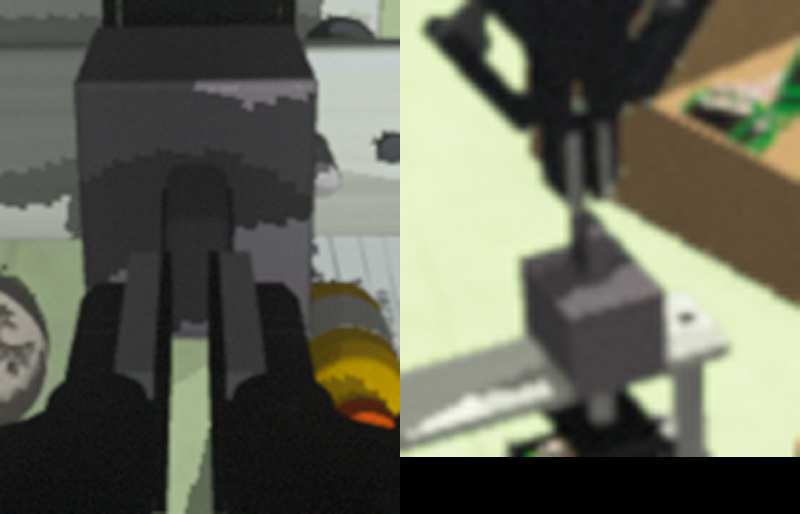

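The fingertips end visibly above the rib, so the real tips sit well behind the stated TCP. I'll measure the tip height from the side camera and the wrist depth.

```bash
python3 -c "
from h import *
o=r.get_obs();R=Ro.from_rotvec(o['orientation']).as_matrix()
for n in ('side','wrist'):
  T=(cloud(r.grab_frame(n))-o['tcp_pos'])@R*1000
  m=(abs(T[...,0])<14)&(abs(T[...,1])<20)&(T[...,2]<-15)&(T[...,2]>-70)
  q=T[m]; h,e=np.histogram(q[:,2],bins=np.arange(-70,-14,3)); print(n,list(zip(e.astype(int).tolist(),h.tolist())))
  q=q[(abs(q[:,1])>6.5)]; print(np.sort(q[:,2])[-12:].round(1))
print(o['tcp_pos'].round(4),o['clock'])"
```

```text
side [(-70, 10), (-67, 13), (-64, 18), (-61, 16), (-58, 14), (-55, 17), (-52, 15), (-49, 13), (-46, 9), (-43, 17), (-40, 13), (-37, 13), (-34, 8), (-31, 6), (-28, 1), (-25, 0), (-22, 5), (-19, 11)]
[-35.8 -35.7 -35.6 -35.6 -35.3 -33.7 -32.6 -31.1 -30.8 -30.1 -28.9 -28.5]
wrist [(-70, 309), (-67, 566), (-64, 178), (-61, 298), (-58, 323), (-55, 304), (-52, 248), (-49, 228), (-46, 217), (-43, 210), (-40, 183), (-37, 160), (-34, 81), (-31, 7), (-28, 0), (-25, 0), (-22, 358), (-19, 282)]
[-33.  -33.  -32.9 -32.8 -32.8 -32.6 -32.6 -32.6 -32.5 -32.1 -32.  -31.8]
[0.5264 0.2103 0.1482] 3.6
```

Both cameras agree that the actual fingertips are about 32 mm behind the reported TCP, at z≈0.180 and so above the rib top. I'll open, go 30 mm lower and grip again.

Emit:
{"api": "step_arm", "payload": {
  "moves": [
    [0, 0, 0, 0, 0, 0, 40],
    [0, 0, 0, 0, 0, 0, 40],
    [0, 0, 0, 0, 0, 0, 40],
    [0, 0, 10, 0, 0, 0, 40],
    [0, 0, 20, 0, 0, 0, 40],
    [0, 0, 30, 0, 0, 0, 40],
    [0, 0, 30, 0, 0, 0, 40]
  ]
}}

```text
clock: 4.4
tcp_pos: [0.5251, 0.2095, 0.116]
orientation: [-1.997, -2.423, 0.005]
contact_force: [-0.0, 0.7, 0.7]
grip_width: 0.0401
gripper_force: 0.0
```

Emit:
{"api": "step_arm", "payload": {
  "moves": [
    [0, 0, 0, 0, 0, 0, 5],
    [0, 0, 0, 0, 0, 0, 5],
    [0, 0, 0, 0, 0, 0, 5],
    [0, 0, 0, 0, 0, 0, 5],
    [0, 0, 0, 0, 0, 0, 5]
  ]
}}

```text
clock: 4.9
tcp_pos: [0.5268, 0.2106, 0.1185]
orientation: [1.998, 2.424, 0.002]
contact_force: [1.6, 1.4, -1.4]
grip_width: 0.0112
gripper_force: 42.1
```

Gripped: width 11 mm, force 42 N. Now I'll slide it.

Emit:
{"api": "step_arm", "payload": {
  "moves": [
    [0, -8, 0, 0, 0, 0, 5],
    [0, -20, 0, 0, 0, 0, 5],
    [0, -32, 0, 0, 0, 0, 5],
    [0, -44, 0, 0, 0, 0, 5],
    [0, -56, 0, 0, 0, 0, 5],
    [0, -68, 0, 0, 0, 0, 5],
    [0, -78, 0, 0, 0, 0, 5],
    [0, -85, 0, 0, 0, 0, 5]
  ]
}}

```text
clock: 5.7
tcp_pos: [0.4424, 0.1932, 0.1185]
orientation: [1.998, 2.423, -0.001]
contact_force: [4.6, -2.8, 0.9]
grip_width: 0.011
gripper_force: 42.3
```

Emit:
{"api": "step_arm", "payload": {
  "moves": [
    [0, 0, 0, 0, 0, 0, 5],
    [0, -2, 0, 0, 0, 0, 5],
    [0, -2, 0, 0, 0, 0, 5],
    [0, -2, 0, 0, 0, 0, 5]
  ]
}}

```text
clock: 6.1
tcp_pos: [0.4412, 0.193, 0.1184]
orientation: [1.998, 2.423, -0.001]
contact_force: [2.2, -3.9, 4.6]
grip_width: 0.011
gripper_force: 42.9
```

```bash
python3 -c "
from h import *
rel([.527,.207,.26])
for n in ('top','wrist'):
    q=cloud(grab(n,n[0]+'4')); q=q[np.isfinite(q).all(2)]
    m=q[(q[:,2]>.134)&(q[:,2]<.144)&(np.hypot(q[:,0]-.44,q[:,1]-.19)<.06)]
    if len(m)>5: print(n,'hood',len(m),[np.round(x,1) for x in cv2.minAreaRect((m[:,:2]*1000).astype(np.float32))])
    m=q[(q[:,2]>.112)&(q[:,2]<.142)&(np.hypot(q[:,0]-.53,q[:,1]-.21)<.035)]
    z=m[m[:,2]>.126]; s=m[m[:,2]<.126]
    for l,k in (('plunger',z),('stud',s)):
        if len(k): print(n,l,len(k),k.mean(0).round(4),np.round(cv2.minEnclosingCircle((k[:,:2]*1000).astype(np.float32)),1) if 0 else cv2.minEnclosingCircle((k[:,:2]*1000).astype(np.float32)))
"
```

```text
shift [  -2.7   86.9 -141.6] turn [-0.     0.001 -0.001] tcp [0.4412 0.193  0.1184] t 6.1 F [ 2.2 -3.9  4.6] w 0.011
top stud 13 [0.5548 0.2122 0.1202] ((555.0067138671875, 213.23904418945312), 4.430038928985596)
wrist hood 4865 [array([438.7, 200.7]), array([48.3, 36.9]), np.float64(11.6)]
wrist plunger 1345 [0.5272 0.2094 0.1309] ((528.739990234375, 209.067626953125), 11.433850288391113)
wrist stud 522 [0.5433 0.2135 0.1194] ((538.2459106445312, 210.22494506835938), 20.540111541748047)
```

The hood is at about 88 mm and the plunger is free at (0.529, 0.209). I'll release and rise.

Emit:
{"api": "step_arm", "payload": {
  "moves": [
    [0, 0, 0, 0, 0, 0, 30],
    [0, 0, 0, 0, 0, 0, 30],
    [0, 0, 0, 0, 0, 0, 30],
    [0, 0, -25, 0, 0, 0, 30],
    [0, 0, -55, 0, 0, 0, 30],
    [0, 0, -55, 0, 0, 0, 0],
    [0, 0, -55, 0, 0, 0, 0],
    [0, 0, -55, 0, 0, 0, 0]
  ]
}}

```text
clock: 7.0
tcp_pos: [0.4402, 0.1933, 0.1722]
orientation: [-1.998, -2.424, 0.002]
contact_force: [0.1, -0.7, 0.1]
grip_width: 0.0
gripper_force: 0.0
```

```bash
python3 -c "
from h import *
rel([.529,.209,.1735])
for n in ('top','side'):
    q=cloud(r.grab_frame(n)); q=q[np.isfinite(q).all(2)]
    m=q[(q[:,2]>.134)&(q[:,2]<.146)&(np.hypot(q[:,0]-.44,q[:,1]-.19)<.06)]
    if len(m)>5: print(n,'hood',len(m),[np.round(x,1) for x in cv2.minAreaRect((m[:,:2]*1000).astype(np.float32))])
"
```

```text
shift [-1.5 90.2 -1.4] turn [-0.002  0.    -0.   ] tcp [0.4402 0.1933 0.1722] t 7.0 F [ 0.1 -0.7  0.1] w 0.0
side hood 233 [array([441.2, 188.5]), array([47.9, 59.3]), np.float64(11.7)]
```

Emit:
{"api": "step_arm", "payload": {
  "moves": [
    [-1, 30, 0, 0, 0, 0, 0],
    [-1, 65, 0, 0, 0, 0, 0],
    [-1, 90, 0, 0, 0, 0, 0],
    [-1, 90, 20, 0, 0, 0, 0],
    [-1, 90, 40, 0, 0, 0, 0],
    [-1, 90, 55, 0, 0, 0, 0],
    [-1, 90, 55, 0, 0, 0, 0],
    [-1, 90, 55, 0, 0, 0, 0]
  ]
}}

```text
clock: 7.9
tcp_pos: [0.5293, 0.21, 0.1181]
orientation: [-1.998, -2.424, 0.001]
contact_force: [0.2, 0.2, -0.4]
grip_width: -0.0002
gripper_force: 0.0
```

```bash
python3 -c "
from h import *
rel([.529,.209,.11])
o=r.get_obs();R=Ro.from_rotvec(o['orientation']).as_matrix()
d=grab('wrist','w5');T=(cloud(d)-o['tcp_pos'])@R*1000
m=(abs(T[...,0])<14)&(abs(T[...,1])<15)
q=T[m&(T[...,2]<-15)&(T[...,2]>-45)]; print('tip',np.sort(q[:,2])[-15:].round(1),q.min(0),q.max(0))
p=T[m&(T[...,2]>-15)&(T[...,2]<0)]; print('pad',len(p),np.median(p,0) if len(p) else '', p.min(0) if len(p) else '',p.max(0) if len(p) else '')
a=cv2.imread('pics/w5.png')[120:320,150:370];s=grab('side','s5')
b=cv2.imread('pics/s5.png')[110:190,200:270]
cv2.imwrite('pics/c5.png',np.hstack([cv2.resize(a,(440,400)),cv2.resize(b,(350,400))]))
"
```

```text
shift [-0.9 -0.4  8.1] turn [-0.001 -0.     0.   ] tcp [0.5293 0.21   0.1181] t 7.9 F [ 0.2  0.2 -0.4] w -0.0002
tip [-33.7 -33.7 -33.7 -33.7 -33.6 -33.6 -33.4 -33.4 -33.3 -33.2 -33.1 -32.9
 -15.4 -15.4 -15.1] [  4.70260863 -14.54022143 -44.98665516] [ 11.2863739   12.51314511 -15.06040484]
pad 764 [  4.1488002   -0.21889931 -12.96671568] [ -6.82619074 -11.47584201 -14.85616739] [ 9.37367307 10.30750536 -4.41582421]
```

View pics/c5.png

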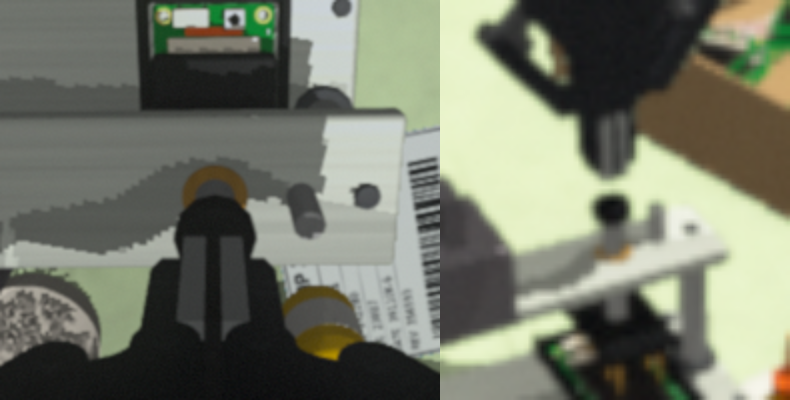

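The fingers are centred above the black pad (at (215,225) left, (610,210) right), with the stud beside it. The gap is about 18–19 mm. I'll go down 14, then feel for contact.

Emit:
{"api": "step_arm", "payload": {
  "moves": [
    [-1, 0, 7, 0, 0, 0, 0],
    [-1, 0, 14, 0, 0, 0, 0],
    [-1, 0, 14, 0, 0, 0, 0],
    [-1, 0, 14, 0, 0, 0, 0]
  ]
}}

```text
clock: 8.4
tcp_pos: [0.5296, 0.2088, 0.1039]
orientation: [-1.998, -2.424, 0.001]
contact_force: [0.3, 1.0, 0.1]
grip_width: 0.0001
gripper_force: 0.0
```

Emit:
{"api": "step_arm", "payload": {
  "moves": [
    [0, 0, 2, 0, 0, 0, 0],
    [0, 0, 2, 0, 0, 0, 0],
    [0, 0, 2, 0, 0, 0, 0]
  ]
}}

```text
clock: 8.7
tcp_pos: [0.5299, 0.2091, 0.1024]
orientation: [1.998, 2.424, 0.001]
contact_force: [0.4, 0.7, 1.0]
grip_width: 0.0001
gripper_force: 0.6
```

Emit:
{"api": "step_arm", "payload": {
  "moves": [
    [0, 0, 2, 0, 0, 0, 0],
    [0, 0, 2, 0, 0, 0, 0],
    [0, 0, 2, 0, 0, 0, 0]
  ]
}}

```text
clock: 9.0
tcp_pos: [0.53, 0.2091, 0.1005]
orientation: [1.998, 2.424, 0.001]
contact_force: [0.2, 0.3, 5.9]
grip_width: -0.0
gripper_force: 2.4
```

Emit:
{"api": "step_arm", "payload": {
  "moves": [
    [0, 0, 2, 0, 0, 0, 0],
    [0, 0, 2, 0, 0, 0, 0],
    [0, 0, 2, 0, 0, 0, 0]
  ]
}}

```text
clock: 9.3
tcp_pos: [0.53, 0.2091, 0.0985]
orientation: [1.998, 2.424, 0.001]
contact_force: [-0.6, -0.2, 5.0]
grip_width: 0.0001
gripper_force: 2.8
```

Emit:
{"api": "step_arm", "payload": {
  "moves": [
    [0, 0, 2, 0, 0, 0, 0],
    [0, 0, 2, 0, 0, 0, 0],
    [0, 0, 2, 0, 0, 0, 0]
  ]
}}

```text
clock: 9.6
tcp_pos: [0.53, 0.2091, 0.0966]
orientation: [1.998, 2.424, 0.001]
contact_force: [-0.8, -0.4, 6.5]
grip_width: 0.0001
gripper_force: 3.1
```

Contact came at TCP z≈0.1015, so the target is about 0.0915.

Emit:
{"api": "step_arm", "payload": {
  "moves": [
    [0, 0, 2, 0, 0, 0, 0],
    [0, 0, 4, 0, 0, 0, 0],
    [0, 0, 5, 0, 0, 0, 0],
    [0, 0, 5, 0, 0, 0, 0],
    [0, 0, 5, 0, 0, 0, 0]
  ]
}}

```text
clock: 10.1
tcp_pos: [0.53, 0.2091, 0.0918]
orientation: [1.998, 2.424, 0.001]
contact_force: [-2.2, -0.9, 8.1]
grip_width: 0.0
gripper_force: 4.1
```

```bash
python3 -c "
from h import *
F=[]
d=grab('wrist','w6');P=cloud(d)
o=r.get_obs();print(o['tcp_pos'].round(4),o['gripper_force'])
rr=np.hypot(P[...,0]-.529,P[...,1]-.209)
m=P[(rr<.012)&(P[...,2]>.108)&(P[...,2]<.135)];h,e=np.histogram(m[:,2],bins=np.arange(.108,.136,.001));print('pad',[(round(float(a)*1000),int(b)) for a,b in zip(e,h) if b])
s=P[(np.hypot(P[...,0]-.555,P[...,1]-.2135)<.005)&(P[...,2]>.11)];h,e=np.histogram(s[:,2],bins=np.arange(.108,.136,.001));print('stud',[(round(float(a)*1000),int(b)) for a,b in zip(e,h) if b])
for i in range(6): r.grab_frame('top'); F.append(r.get_obs()['contact_force'])
print(np.mean(F,0))
a=cv2.imread('pics/w6.png')[100:300,150:370];grab('side','s6');b=cv2.imread('pics/s6.png')[110:190,200:270]
cv2.imwrite('pics/c6.png',np.hstack([cv2.resize(a,(440,400)),cv2.resize(b,(350,400))]))
"
```

```text
[0.53   0.2091 0.0918] 4.095999458968436
pad [(111, 2), (112, 5), (113, 8), (114, 29), (115, 37), (116, 32), (117, 38), (118, 68), (119, 78), (120, 72), (121, 17), (122, 1), (124, 1), (125, 15), (126, 28), (127, 37), (128, 42), (129, 43), (130, 47), (131, 53), (132, 42), (133, 50), (134, 48)]
stud [(110, 20), (111, 12), (112, 18), (113, 10), (114, 18), (115, 15), (116, 17), (117, 18), (118, 15), (119, 15), (120, 47), (121, 150), (122, 46), (123, 2)]
[-1.53390553 -1.12902153  8.27456184]
```

View pics/c6.png

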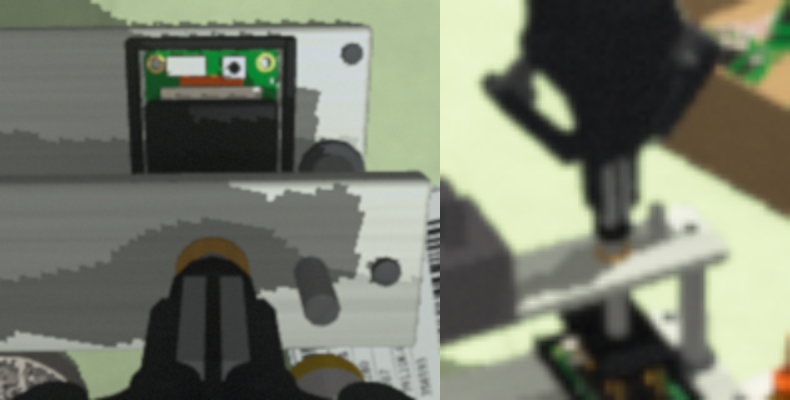

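The view shows the pad pushed down by the fingers beside the stud. Force (8.2 N) and travel suggest it is about 8–9 mm down, so I'll add 1.5 mm and hold for over a second.

Emit:
{"api": "step_arm", "payload": {
  "moves": [
    [0, 0, 1.5, 0, 0, 0, 0],
    [0, 0, 1.5, 0, 0, 0, 0],
    [0, 0, 1.5, 0, 0, 0, 0],
    [0, 0, 1.5, 0, 0, 0, 0],
    [0, 0, 1.5, 0, 0, 0, 0],
    [0, 0, 1.5, 0, 0, 0, 0],
    [0, 0, 1.5, 0, 0, 0, 0],
    [0, 0, 1.5, 0, 0, 0, 0]
  ]
}}

```text
clock: 11.3
tcp_pos: [0.53, 0.2091, 0.0904]
orientation: [1.998, 2.424, 0.001]
contact_force: [-1.8, -1.2, 8.0]
grip_width: -0.0004
gripper_force: 4.4
```

Emit:
{"api": "step_arm", "payload": {
  "moves": [
    [0, 0, 0, 0, 0, 0, 0],
    [0, 0, 0, 0, 0, 0, 0],
    [0, 0, 0, 0, 0, 0, 0],
    [0, 0, 0, 0, 0, 0, 0],
    [0, 0, 0, 0, 0, 0, 0],
    [0, 0, 0, 0, 0, 0, 0],
    [0, 0, 0, 0, 0, 0, 0],
    [0, 0, 0, 0, 0, 0, 0]
  ]
}}

```text
clock: 12.1
tcp_pos: [0.53, 0.2092, 0.0904]
orientation: [1.998, 2.424, 0.001]
contact_force: [-1.0, -0.7, 9.3]
grip_width: 0.0001
gripper_force: 4.4
```

```bash
python3 -c "
from h import *
d=r.grab_frame('wrist');P=cloud(d);o=r.get_obs()
v=np.array([np.cos(A),np.sin(A)]);D=P[...,:2]-[.529,.209]; jy=-(D@v); jx=D@np.array([-v[1],v[0]])
print(o['tcp_pos'].round(4),o['gripper_force'],o['contact_force'])
# pad rim in front of the fingers: ring part 10-11 mm out; upper edge height
m=(np.hypot(jx,jy)<.0125)&(P[...,2]<.1245)&(P[...,2]>.105)
vv,uu=np.nonzero(m)
for u in (246,252,258,264): 
    k=vv[uu==u]; print(u,[(int(x),*(np.array([jx[x,u],jy[x,u],P[x,u,2]])*1000).round(1).tolist()) for x in k[-9:]])
"
```

```text
[0.53   0.2091 0.0904] 4.378866014781977 [-1.46674611 -1.2565198   9.00896531]
246 [(231, 8.5, 5.1, 112.4), (232, 8.4, 5.1, 113.2), (233, 8.9, 5.0, 115.4), (234, 9.3, 5.0, 117.3), (235, 8.6, 5.0, 116.9), (236, 8.5, 5.0, 117.9), (237, 8.4, 4.9, 118.7), (238, 7.6, 5.0, 118.2)]
252 [(230, 9.7, 2.2, 113.8), (231, 9.4, 2.2, 114.3), (232, 9.4, 2.2, 115.4), (233, 9.4, 2.2, 116.4), (234, 9.4, 2.1, 117.6), (235, 9.2, 2.1, 118.1), (236, 8.9, 2.1, 118.6), (237, 8.8, 2.1, 119.4), (238, 8.8, 2.1, 120.4)]
258 [(230, 9.6, -0.7, 113.5), (231, 9.7, -0.7, 114.9), (232, 10.0, -0.7, 116.6), (233, 9.7, -0.7, 117.1), (234, 10.2, -0.7, 119.1), (235, 9.4, -0.7, 118.6), (236, 9.2, -0.7, 119.2), (237, 8.8, -0.7, 119.5), (238, 8.1, -0.7, 119.1)]
264 [(231, 9.0, -3.6, 113.4), (232, 9.0, -3.6, 114.5), (233, 9.4, -3.5, 116.5), (234, 8.9, -3.5, 116.5), (235, 9.5, -3.5, 118.7), (236, 8.5, -3.5, 117.8), (237, 8.6, -3.5, 119.1), (238, 8.1, -3.5, 119.2), (239, 10.2, -3.3, 124.3)]
```

```bash
python3 -c "
from h import *
print(r.hand_in())"
```

```text
the job is handed in; nothing more can be done
None
```

The hood is off, about 89 mm along at its end stop, and I handed the job in with the fingers holding the plunger down about 10 mm (9 N on the pad); hand-in gave no verdict, and I didn't re-measure the bottle, dish and tape roll, but nothing I commanded went near them.

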